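Screw the pouring spout onto the resin can so that it points over the pouring edge

TASK

Take the yellow pouring spout out of the drip tray and screw it onto the neck of the resin can: set it on lightly, feel for the start of the thread (turning it back anticlockwise helps) and let it drop in, then screw it clockwise down on its seal until its beak points straight out over the can's pouring edge, away from the handle. There is no stop, so do not run past that direction, and never force the spout down on the thread. Leave everything else where it stands and let go of the spout.

Things in the scene. Friction and masses are not known exactly. Their poses are not given: they have to be found in the camera images.
- can: Full 5-litre dark teal resin can, lying flat, heavy, does not move. 240 long (x), 130 wide (y), top face 160 above the table. Origin on its underside, straight below the axis of the neck. x points level from the handle to the pouring edge, z up. Pouring edge 55 in front of the neck axis, rear end 185 behind it.
- can_handle (a point): Middle of the can's carrying handle: a bar 20 thick along the can's x, its top 196 above the table, from 75 to 182 behind the neck axis.
- neck_top (a point): Centre of the upper face of the black rubber sealing washer on top of the can's upright neck: 194 above the table, 34 above the can's top face. The neck is 34 in diameter, 27 at its bevelled top. The washer is springy: under a first 6 N it does not give, then 1 mm for each further 4.5 N, 6 at most.
- thread (a point): Axis of the neck at the height of its thread, 177 above the table. Three white ridges stand out to 43 in diameter. Each runs 93 degrees round the neck, falling 6 clockwise (seen from above), 4.5 thick; between the upper end of one and the lower end of the next is a gap of 27 degrees, open from above. Where the gaps lie differs from can to can and is not reported (this point's axes are the can's).
- spout_grip (a point): Yellow spout, one rigid piece, about 90 g, upright in the tray. Point on the axis of its collar, 24 above its lower edge. Collar: twelve flats, 54 across flats, 36 tall, to be gripped on any opposite flats clear of the beak (flats face along the spout's x, y and every 30 degrees). z up, x along the beak. Within 40 of the axis nothing stands over 39 above this point.
- spout_lugs (a point): On the collar's axis, 6 above its lower edge (18 below spout_grip), amid three lugs 5 by 5 inside the collar: one under the beak, the others 120 degrees to either side; they leave a circle of 36. Inside, the collar is 46 wide and 26 deep. spout_grip is 2 to 10 above neck_top when the lugs lie on the ridges, 2 below it once they have dropped on to the washer, 3 to 6.5 below when tight.
- spout_collar (a point): Centre of the collar's lower edge. Lugs drop when within 6 degrees of mid-gap; that is with the beak 27 to 98 degrees anticlockwise (from above) of the can's x. Set on at 24 degrees, the lugs lie on the ridges; turned anticlockwise under a light push of about 5 N, the spout then falls 4 to 11 into the thread. From there clockwise draws it down on the washer; torque rises to some 0.2 N m.
- spout_tip (a point): Open end of the beak, a tube 18 in diameter: 90 from the collar's axis along the spout's x and 36 above spout_grip; the beak's top is 45 above spout_grip.
- tray: Grey plastic drip tray, 260 (x) by 200 (y), rim 12 high, floor 4 thick, fixed; origin at the centre of its underside. Holds the spout and two small bystanders.
- cap: Bystander: the can's magenta screw cap, 54 in diameter, 22 high, in the tray; origin at its underside.
- washer: Bystander: spare black sealing ring, 34 in diameter, 6 high, in the tray; origin at its underside.
- bottle_a: Bystander: black resin bottle, 72 in diameter, 190 tall; origin at its underside.
- bottle_b: Bystander: black resin bottle with a red cap, 72 in diameter, 190 tall; origin at its underside.
- jug: Bystander: clear measuring cup, 84 in diameter, 100 tall; origin at its underside.
- scraper: Bystander: scraper with a black handle lying on the table.
- build_plate: Bystander: aluminium build plate, 130 by 90, with its mount and magenta knob, 62 tall; origin at its underside.
Mind the look-alikes: they are no part of the job. What is meant by the part that bears spout_grip is not turquoise, and is the smaller of those in its own colour.

How it is judged:
By the outcome, as a careful person would: the job done as asked, in the order asked, and still so for the second after the job is handed in, with the robot touching nothing.
It also fails if it takes over 72 s, if anything falls off the work surface, if the arm or the gripper's body presses on something with over 40 N, if the wrist force passes 120 N, or if a joint passes its speed limit or range.

ROBOT

A 6-joint arm with a two-finger parallel gripper is mounted at the origin on the work surface. World frame = base frame: x ahead of the robot, y to its left, z up, the work surface at z = 0. Lengths are in m, angles in rad, forces in N, time in s.
With the tool pointing down it reaches from about 0.35 to 0.775 m from the base axis. Payload 5.5 kg.
Tool frame: the origin (TCP) lies at the very end of the fingers, on their centre line; the grasp point (between the pads) lies env.hold_point_z behind it (env.hold_point_z is the distance from the TCP to the grasp point, in m); z points along the fingers, y is the line along which they close (so a half turn about z gives the same grasp; the last joint's range is limited). The gripper opens to 85 mm and grips with 20 to 120 N. Pads are 22 mm wide; open, the fingers measure 114 mm over their backs; the gripper's body (76 mm by 85 mm) begins 54 mm behind the grasp point. The pads swing forward as they close: fully open they stand 13 mm farther back than shut.
Start: joints at [-1.431, 0.313, 0.046, 1.304, 0, 1.431], TCP at [0.159, -0.553, 0.231] pointing down, gripper open.
Joint ranges: [-2.76, 2.76], [-0.86, 1.69], [-1.03, 1.26], [-2.2, 2.34], [-1.47, 1.5], [-3.14, 3.14]. Speed limits (rad/s): [2.57, 2.57, 3.14, 3.14, 3.14, 3.14].

INTERFACE

Orientations are given as a unit quaternion [w, x, y, z].
In Python, from workcell import env gives the robot as it stands.
- The arm moves only by the tool carry_out, never from a script. Its argument "steps" is a list of rows, each a list of 3 entries, a list of its own where there are three numbers: the turn, a rotation vector about the tool's x, y, z in degrees, then the shift along the tool's x, y, z in cm, then the closure in counts, from 0 (fully open) to 255 (shut). A call has exactly 8 rows; each row is the pose to reach, as a shift and turn from the pose commanded when the call began, along the tool's axes at that moment; what a row does not reach only later rows make up. A row lasts 1/8 s, in which the tool goes at most 62.5 mm and 10.7 degrees, less where a joint would pass 70% of its speed; a pose out of reach is approached as far as the arm can. A call with a gripper value outside its range is refused whole. The fingers move at their own pace and stop on an object; "force" is the grip in N (left out, the last holds). Time passes only in rows, so rows that repeat a pose let the fingers close, or fill a call up. It gives the time, the measured TCP pose, the force, the opening and the grip force at its end, in the units of the state.
- env.get_state(): the state, without advancing time (a new reading comes with each control period).
- env.read_camera(name): name is "side" or "top"; returns (picture, depth): 420x560x3 uint8, red, green, blue; 420x560 float32, m along the optical axis (not along the pixel's ray), 0 where there is no reading.
- env.get_calibration(name): a dict with "fx", "fy", "cx", "cy" (pixels), "origin" and "orientation" of the camera in the world. Camera axes: x right, y up, looking along -z (the intrinsics and any distortion apply to the point x, -y, -z); pixel columns grow to the right and rows downward; lengths in m; the calibration is good to about 2 mm. A picture is of the moment at which its call begins. get_calibration takes no time and is no camera call.
- env.hand_in(): hands the job in; it is judged then, once.
The state is a dict: "clock": time; "joint_pos": joint angles; "qvel": joint speeds; "tau": joint torques, N m; "tcp_pos": TCP position; "orientation": TCP orientation; "wrist_force": force on the tool from outside, world axes, zero at the start; "ft_torque": the same for the moment, N m; "finger_gap": finger opening in m; "grip_force": force on a finger pad.
Only numpy, scipy, OpenCV 4.12 (cv2) and the standard library are available. Lean on these libraries where they do the work, as an engineer would, in place of code of your own. Each camera call takes 0.05 s, during which the arm holds its last target. There are 200 camera calls.

## Working session

There is one attempt and no reset: what is moved stays moved. The work goes in short steps, Python scripts to look and compute and a tool call to move; the robot and the scene stay as the last step left them, time stands still between calls to the robot, and variables do not carry over. Pictures are saved under pics/ and viewed, at most 10 in all, crops included, and the job is handed in when it is done.

Besides the shell and the picture viewer there is one more tool, called after "Emit:" as name([rows], argument=value, ...), one row to a line, values as JSON. carry_out: Moves the arm, as the interface text tells. Its arguments: {"type":"object","properties":{"steps":{"type":"array","items":{"type":"array"}},"force":{"type":"number"}},"required":["steps"]}

```bash
mkdir -p pics; cat > h.py <<'E'
import numpy as np, cv2
from scipy.spatial.transform import Rotation as R
from workcell import env
def cam(n):
    im,d=env.read_camera(n); c=env.get_calibration(n); 
    np.savez(f'/tmp/{n}.npz',im=im,d=d); return im,d,c
def rot(q): return R.from_quat([q[1],q[2],q[3],q[0]])
def cloud(d,c):
    v,u=np.mgrid[:d.shape[0],:d.shape[1]]
    p=np.stack([(u-c['cx'])/c['fx']*d,-(v-c['cy'])/c['fy']*d,-d],-1)
    return p@rot(c['orientation']).as_matrix().T+np.array(c['origin'])
E
python3 - <<'E'
from h import *
for n in('top','side'):
    im,d,c=cam(n); print(n,c,d.min(),d.max()); cv2.imwrite(f'pics/{n}.png',im[:,:,::-1])
s=env.get_state(); print(s,env.hold_point_z)
E
```

```text
top {'fx': 401.1844645708018, 'fy': 401.1844645708018, 'cx': 281.93628130888266, 'cy': 209.21489716698792, 'origin': array([ 0.4304357 , -0.1151646 ,  1.04718546]), 'orientation': array([-0.70219012, -0.04858221,  0.02268119,  0.70996786])} 0.0 1.9735038
side {'fx': 397.20924544292996, 'fy': 397.20924544292996, 'cx': 284.00823166814473, 'cy': 206.88342395412022, 'origin': array([0.22633591, 0.64570785, 0.97425074]), 'orientation': array([-0.17288274, -0.07417446,  0.36376177,  0.91229769])} 0.0 3.7707517
{'clock': 0.1, 'joint_pos': array([-1.43061046e+00,  3.13922556e-01,  4.51227728e-02,  1.30362786e+00,
        9.21662462e-06,  1.43115540e+00]), 'qvel': array([-3.06256035e-05, -1.04435675e-03,  3.51049045e-03,  6.08536983e-04,
       -1.58015673e-03,  2.37412802e-04]), 'tau': array([ 2.80367676e-03, -4.81727242e+01,  2.99242705e+01,  1.27965599e-02,
       -1.83213178e-04,  4.49240133e-06]), 'tcp_pos': array([ 0.15871581, -0.55219082,  0.23051196]), 'orientation': array([-8.15660061e-04,  9.90227749e-01,  1.39457306e-01,  4.38606975e-06]), 'wrist_force': array([-0.7781618 ,  0.4518474 , -0.90100213]), 'ft_torque': array([ 0.02277571,  0.00938405, -0.05535997]), 'grip_force': 0.0, 'finger_gap': 0.08520972768447285} 0.0187
```

View pics/top.png

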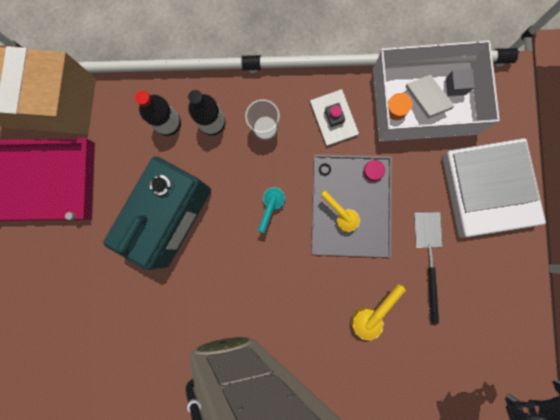

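View pics/side.png

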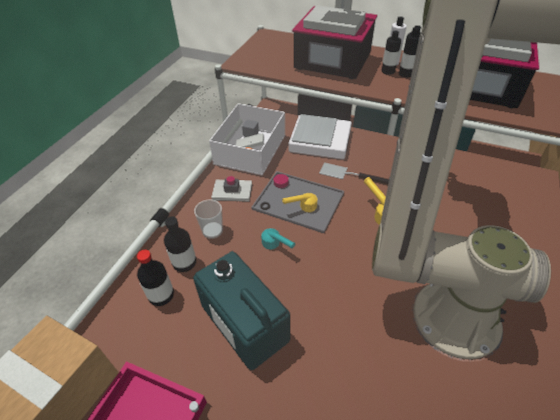

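The top view shows three candidates: the yellow spout in the tray (348,220), a larger yellow one on the table (368,323) and a turquoise one (273,198). The one in the tray is smaller and yellow, so it fits the description. The can's neck is at (160,185) and its handle at about (127,235). I'll confirm with a crop and measure.

```bash
python3 - <<'E'
from h import *
o=np.load('/tmp/top.npz'); im,d=o['im'],o['d']; c=env.get_calibration('top')
P=cloud(d,c)
hsv=cv2.cvtColor(im,cv2.COLOR_RGB2HSV)
y=cv2.inRange(hsv,(18,120,80),(36,255,255))
n,l,st,ce=cv2.connectedComponentsWithStats(y)
for i in range(1,n):
    if st[i,4]<100: continue
    p=P[l==i]; print('yellow',ce[i],st[i,4],p.min(0).round(3),p.max(0).round(3))
print('table z',P[300,300],P[330,220],'tray floor',P[200,335],P[240,330],'cantop',P[195,185])
# can points
v,u=np.mgrid[:420,:560]
t=(P[...,2]>.150)&(P[...,2]<.17)&(u>90)&(u<220)&(v>140)&(v<280)
q=P[t][:,:2].astype(np.float32); print('can top rect',cv2.minAreaRect(q),len(q),np.median(P[t][:,2]))
t=(P[...,2]>.175)&(u>100)&(u<220)&(v>150)&(v<280)
n,l,st,ce=cv2.connectedComponentsWithStats(t.astype(np.uint8))
for i in range(1,n):
    p=P[l==i]
    if len(p)>15:print('high',ce[i],len(p),p.min(0).round(3),p.max(0).round(3),np.median(p,0).round(3),cv2.minAreaRect(p[:,:2].astype(np.float32)))
a=cv2.resize(im[175:275,295:395],None,fx=4,fy=4,interpolation=3)
b=cv2.resize(im[150:250,110:210],None,fx=4,fy=4,interpolation=3)
cv2.imwrite('pics/c1.png',np.hstack([a,b])[:,:,::-1])
E
```

```text
yellow [343.03087479 214.8542024 ] 583 [ 0.43  -0.277  0.001] [ 0.582 -0.115  1.047]
yellow [374.36031746 315.82142857] 1260 [ 0.202 -0.388 -0.003] [ 0.43  -0.115  1.047]
table z [ 0.30273618 -0.12137815  0.00407113] [ 0.22751109  0.08454913 -0.00073683] tray floor [ 0.5585052  -0.21601005  0.00483132] [ 0.45477078 -0.20117754  0.00059473] cantop [0.55561395 0.13557796 0.15857582]
can top rect ((0.5190033316612244, 0.21932974457740784), (0.12229122221469879, 0.23087529838085175), 61.7494010925293) 4287 0.16058054860890558
high [159.24909747 184.77256318] 277 [ 0.43  -0.115  0.175] [0.597 0.209 1.047] [0.575 0.183 0.192] ((0.4997081756591797, 0.05057148635387421), (0.3568635880947113, 0.041435230523347855), 60.69367218017578)
high [129.20289855 234.45169082] 414 [ 0.425 -0.115  0.175] [0.508 0.274 1.047] [0.467 0.246 0.194] ((0.4687488079071045, 0.08017168194055557), (0.08256856352090836, 0.3894599378108978), 0.8728376030921936)
```

View pics/c1.png

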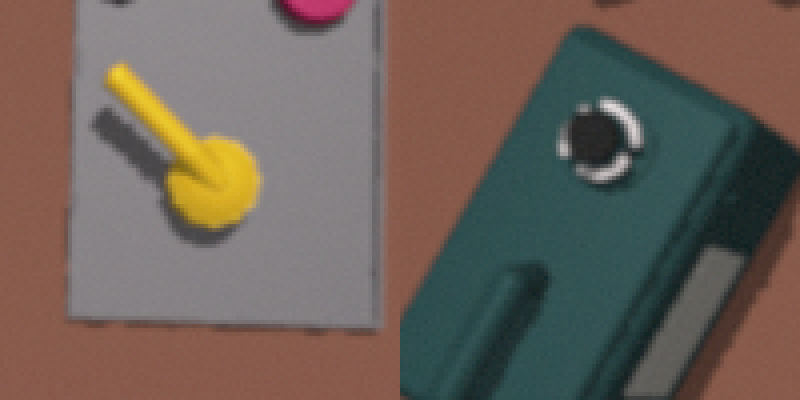

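The crop confirms the small yellow spout standing in the tray: collar at image (348,221), beak tip at (325,194). The can's neck disc is at (159,184). I'll fit both poses precisely in both cameras.

```bash
cat >> h.py <<'E'
def proj(p,c):
    q=(np.asarray(p)-c['origin'])@rot(c['orientation']).as_matrix()
    return np.stack([c['fx']*q[:,0]/-q[:,2]+c['cx'],c['cy']+c['fy']*q[:,1]/q[:,2]],-1)
def pix2z(u,v,z,c):
    r=rot(c['orientation']).apply([(u-c['cx'])/c['fx'],-(v-c['cy'])/c['fy'],-1]); o=np.array(c['origin'])
    return o+r*(z-o[2])/r[2]
def ymask(im): return cv2.inRange(cv2.cvtColor(im,cv2.COLOR_RGB2HSV),(18,120,70),(36,255,255))
def spoutsil(x,y,a,z0,c,S=4):   # z0 = collar lower edge
    t=np.linspace(0,2*np.pi,24,endpoint=False); m=np.zeros((420*S,560*S),np.uint8)
    circ=np.c_[np.cos(t),np.sin(t),0*t]
    col=np.r_[circ*.0275+[0,0,0],circ*.0275+[0,0,.036]]
    sp=np.random.default_rng(0).normal(size=(150,3)); sp/=np.linalg.norm(sp,axis=1)[:,None]
    d=np.array([.075,0,.02]);d/=np.linalg.norm(d); e2=np.cross(d,[0,1,0])
    ring=.009*(np.cos(t)[:,None]*np.array([0,1,0])+np.sin(t)[:,None]*e2)
    bk=np.r_[ring+[.005,0,.038],ring+[.09,0,.060]]
    for h in(col,bk):
        w=R.from_euler('z',a).apply(h)+[x,y,z0]
        k=cv2.convexHull((proj(w,c)*S+S/2).astype(np.int32)); cv2.fillPoly(m,[k],255)
    return cv2.resize(m,(560,420),interpolation=cv2.INTER_AREA)/255.
def fitspout(p0,z0,views):
    from scipy.optimize import minimize
    def cost(p):
        s=0
        for mask,c in views: s+=np.abs(spoutsil(p[0],p[1],p[2],z0,c)-mask).sum()/mask.sum()
        return s
    return minimize(cost,p0,method='Nelder-Mead',options=dict(initial_simplex=np.array(p0)+np.array([[0,0,0],[.008,0,0],[0,.008,0],[0,0,.15]]),maxiter=120))
E
python3 - <<'E'
from h import *
V={}
for n in('top','side'):
    o=np.load(f'/tmp/{n}.npz'); V[n]=(o['im'],o['d'],env.get_calibration(n))
def comp(n,uv):
    k,l,st,ce=cv2.connectedComponentsWithStats(ymask(V[n][0])); i=l[uv[1],uv[0]]; print(n,st[i]); return ((l==i)*1.,V[n][2])
vt=comp('top',(348,220)); vs=comp('side',(310,203))
p=pix2z(348.3,220.7,.04,V['top'][2]); print(p)
for vw in([vt],[vs],[vt,vs]):
    r=fitspout([p[0],p[1],.73],.004,vw); print(r.x[:2].round(4),np.degrees(r.x[2]).round(1),r.fun)
# neck
for n,b in(('top',(145,170,175,200)),('side',(210,255,238,282))):
    im,d,c=V[n]; s=im[b[1]:b[3],b[0]:b[2]].astype(int)
    blk=((s.max(2)<60)&(s.max(2)-s.min(2)<18)).astype(np.uint8)
    k,l,st,ce=cv2.connectedComponentsWithStats(blk); i=1+st[1:,4].argmax(); 
    print(n,st[i],ce[i]+b[:2],pix2z(*(ce[i]+b[:2]),.194,c))
# can direction
im,d,c=V['top'];P=cloud(d,c);v,u=np.mgrid[:420,:560]
t=(d>0)&(abs(P[...,2]-.16)<.008)&(u>90)&(u<220)&(v>140)&(v<280)
print(cv2.minAreaRect(P[t][:,:2].astype(np.float32)))
q=P[t][:,:2]; q=q-q.mean(0)
im8=t.astype(np.uint8)*255
t2=(d>0)&(abs(P[...,2]-.194)<.012)&(u>100)&(u<150)&(v>205)&(v<270)
hp=P[t2][:,:2]; m=hp.mean(0); w=np.linalg.svd(hp-m)[2][0]; print('handle',m,np.degrees(np.arctan(w[1]/w[0])),len(hp))
E
```

```text
top [321 191  39  41 583]
side [283 193  34  19 358]
[ 0.50155655 -0.2445771   0.04      ]
[ 0.5037 -0.2449] 43.6 0.0842229172972791
[ 0.5025 -0.2444] 42.3 0.11810713112060468
[ 0.503  -0.2443] 42.5 0.22055707340958364
top [  8   8  12  14 137] [158.25547445 184.31386861] [0.57494131 0.18475202 0.194     ]
side [  7   6  18  19 174] [224.11494253 269.62068966] [0.56396179 0.19951551 0.194     ]
((0.5179793238639832, 0.21999189257621765), (0.11576474457979202, 0.2274925410747528), 60.35090255737305)
handle [0.46609604 0.24688056] -29.057541319941286 387
```

Emit:
carry_out([
  [[0, 0, -10], [5.2, -2.5, 0], 0],
  [[0, 0, -20], [10.4, -5, 0], 0],
  [[0, 0, -30], [15.6, -7.5, 0], 0],
  [[0, 0, -40], [20.8, -10, 0], 0],
  [[0, 0, -50], [26, -12.5, 0], 0],
  [[0, 0, -60], [31.2, -15, 0], 0],
  [[0, 0, -70], [36.4, -17.5, 0], 0],
  [[0, 0, -80], [41.6, -20.1, 0], 0],
])

```text
clock: 1.1
tcp_pos: [0.5042, -0.2431, 0.231]
orientation: [-0.0, 0.667, 0.745, -0.0]
wrist_force: [0.2, -1.2, -0.1]
finger_gap: 0.0853
grip_force: 0.0
```

Emit:
carry_out([
  [[0, 0, -10], [0, 0, 0], 0],
  [[0, 0, -20], [0, 0, 0], 0],
  [[0, 0, -30], [0, 0, 0], 0],
  [[0, 0, -40], [0, 0, 0], 0],
  [[0, 0, -50], [0, 0, 0], 0],
  [[0, 0, -60], [0, 0, 0], 0],
  [[0, 0, -70], [0, 0, 0], 0],
  [[0, 0, -80], [0, 0, 0], 0],
])

```text
clock: 2.1
tcp_pos: [0.5029, -0.2444, 0.2308]
orientation: [-0.0, 0.032, 0.999, 0.0]
wrist_force: [-0.2, 0.5, 0.5]
finger_gap: 0.0849
grip_force: 0.0
```

Emit:
carry_out([
  [[0, 0, -10], [0, 0, 2], 0],
  [[0, 0, -20], [0, 0, 4], 0],
  [[0, 0, -30], [0, 0, 6], 0],
  [[0, 0, -40], [0, 0, 8], 0],
  [[0, 0, -46], [0, 0, 9], 0],
  [[0, 0, -46], [0, 0, 10], 0],
  [[0, 0, -46], [0, 0, 10], 0],
  [[0, 0, -46], [0, 0, 10], 0],
])

```text
clock: 3.1
tcp_pos: [0.5033, -0.2448, 0.1316]
orientation: [0.0, -0.358, 0.934, -0.0]
wrist_force: [1.4, 0.2, -0.1]
finger_gap: 0.0854
grip_force: 0.0
```

```bash
cat >> h.py <<'E'
def go(x,y,z,yaw):
    s=env.get_state(); T=rot(s['orientation']); tx=T.apply([1,0,0]); cy=np.degrees(np.arctan2(tx[1],tx[0]))
    print('t',round(s['clock'],2),'tcp',s['tcp_pos'].round(4),'yaw',cy.round(2),'tilt',T.apply([0,0,1]).round(4),'j6',np.degrees(s['joint_pos'][5]).round(1),'F',s['wrist_force'].round(1),'M',s['ft_torque'].round(3),'gap',round(s['finger_gap'],4),round(s['grip_force'],1))
    print('shift cm',(T.inv().apply(np.array([x,y,z])-s['tcp_pos'])*100).round(2),'turn z',round(-((yaw-cy+180)%360-180),1))
E
python3 - <<'E'
from h import *
go(.503,-.2445,.0105,222.5)
E
```

```text
t 3.1 tcp [ 0.5033 -0.2448  0.1316] yaw -138.02 tilt [ 4.e-04 -4.e-04 -1.e+00] j6 -76.1 F [ 1.4  0.2 -0.1] M [ 0.039 -0.011  0.015] gap 0.0854 0.0
shift cm [1.000e-02 5.000e-02 1.211e+01] turn z -0.5
```

Emit:
carry_out([
  [[0, 0, -0.5], [0, 0, 3], 0],
  [[0, 0, -0.5], [0, 0, 6], 0],
  [[0, 0, -0.5], [0, 0, 8], 0],
  [[0, 0, -0.5], [0, 0, 10], 0],
  [[0, 0, -0.5], [0, 0, 11], 0],
  [[0, 0, -0.5], [0, 0, 12], 0],
  [[0, 0, -0.5], [0, 0, 12], 0],
  [[0, 0, -0.5], [0, 0, 12], 0],
])

```text
clock: 4.1
tcp_pos: [0.5035, -0.2449, 0.0119]
orientation: [0.0, -0.363, 0.932, -0.0]
wrist_force: [0.6, 0.4, 0.5]
finger_gap: 0.0856
grip_force: 0.0
```

Emit:
carry_out([
  [[0, 0, 0], [0, 0, 0], 255],
  [[0, 0, 0], [0, 0, 0], 255],
  [[0, 0, 0], [0, 0, 0], 255],
  [[0, 0, 0], [0, 0, 0], 255],
  [[0, 0, 0], [0, 0, 0], 255],
  [[0, 0, 0], [0, 0, 0], 255],
  [[0, 0, 0], [0, 0, 0], 255],
  [[0, 0, 0], [0, 0, 0], 255],
], force=60)

```text
clock: 5.1
tcp_pos: [0.5036, -0.245, 0.0122]
orientation: [0.0, -0.363, 0.932, -0.001]
wrist_force: [-0.5, 0.8, 5.1]
finger_gap: 0.053
grip_force: 63.4
```

```bash
python3 - <<'E'
from h import *
go(.503,-.2445,.0115,222.5)
E
```

```text
t 5.1 tcp [ 0.5036 -0.245   0.0122] yaw -137.47 tilt [ 1.2e-03 -9.0e-04 -1.0e+00] j6 -76.7 F [-0.5  0.8  5.1] M [ 0.113  0.196 -0.049] gap 0.053 63.4
shift cm [0.01 0.08 0.07] turn z 0.0
```

Emit:
carry_out([
  [[0, 0, 0], [0, 0, -1], 255],
  [[0, 0, 0], [0, 0, -4], 255],
  [[0, 0, 0], [0, 0, -8], 255],
  [[0, 0, 0], [0, 0, -13], 255],
  [[0, 0, 0], [0, 0, -18], 255],
  [[0, 0, 0], [0, 0, -23], 255],
  [[0, 0, 0], [0, 0, -25], 255],
  [[0, 0, 0], [0, 0, -25], 255],
])

```text
clock: 6.1
tcp_pos: [0.5038, -0.2451, 0.2633]
orientation: [0.001, -0.363, 0.932, -0.002]
wrist_force: [-0.1, -0.2, -0.4]
finger_gap: 0.053
grip_force: 63.2
```

```bash
python3 - <<'E'
from h import *
go(.575,.186,.26,180-5.6)
im,d,c=cam('side'); 
cv2.imwrite('pics/s2.png',cv2.resize(im[80:300,190:400],None,fx=2.5,fy=2.5)[:,:,::-1])
E
```

```text
t 6.1 tcp [ 0.5038 -0.2451  0.2633] yaw -137.47 tilt [ 0.0031 -0.0022 -1.    ] j6 -76.7 F [-0.1 -0.2 -0.4] M [-0.003  0.002 -0.039] gap 0.053 63.2
shift cm [-34.39  26.96   0.26] turn z 48.1
```

View pics/s2.png

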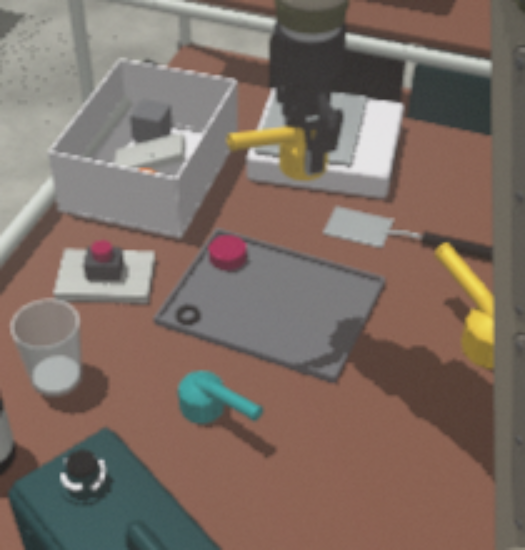

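The spout hangs upright in the gripper at crop (300,150), beak level; everything else is in place and the neck is at crop (83,463). Carrying it over.

Emit:
carry_out([
  [[0, 0, 6], [-4.3, 3.4, 0], 255],
  [[0, 0, 12], [-8.6, 6.8, 0], 255],
  [[0, 0, 18], [-12.9, 10.1, 0], 255],
  [[0, 0, 24], [-17.2, 13.5, 0], 255],
  [[0, 0, 30], [-21.5, 16.9, 0], 255],
  [[0, 0, 36], [-25.8, 20.2, 0], 255],
  [[0, 0, 42], [-30.1, 23.6, 0], 255],
  [[0, 0, 48], [-34.4, 27, 0], 255],
])

```text
clock: 7.15
tcp_pos: [0.5732, 0.1885, 0.259]
orientation: [-0.002, 0.049, 0.999, -0.001]
wrist_force: [0.6, -0.9, -0.6]
finger_gap: 0.053
grip_force: 63.2
```

Emit:
carry_out([
  [[0, 0, 0], [0, 0, 0], 255],
  [[0, 0, 0], [0, 0, 0], 255],
  [[0, 0, 0], [0, 0, 0], 255],
  [[0, 0, 0], [0, 0, 0], 255],
  [[0, 0, 0], [0, 0, 0], 255],
  [[0, 0, 0], [0, 0, 0], 255],
  [[0, 0, 0], [0, 0, 0], 255],
  [[0, 0, 0], [0, 0, 0], 255],
])

```text
clock: 8.15
tcp_pos: [0.5741, 0.1869, 0.2613]
orientation: [0.0, 0.048, 0.999, -0.0]
wrist_force: [-0.0, -0.8, -0.5]
finger_gap: 0.0527
grip_force: 63.3
```

```bash
python3 - <<'E'
from h import *
go(.575,.186,.21,180-5.6)
print(pix2z(223.2,265.2,.194,env.get_calibration('side')))
im,d,c=cam('side'); s=env.get_state(); z0=s['tcp_pos'][2]-.008
m=ymask(im); k,l,st,ce=cv2.connectedComponentsWithStats(m)
for i in range(1,k):
    if st[i,4]>100: print(st[i],ce[i])
imt,dt,ct=cam('top')
cv2.imwrite('pics/s3.png',np.hstack([cv2.resize(im[190:310,170:290],None,fx=3.3,fy=3.3),cv2.resize(imt[120:240,100:220],None,fx=3.3,fy=3.3)])[:,:,::-1])
E
```

```text
t 8.15 tcp [0.5741 0.1869 0.2613] yaw 174.53 tilt [ 1.e-04 -1.e-04 -1.e+00] j6 15.9 F [-0.  -0.8 -0.5] M [-0.009  0.02   0.008] gap 0.0527 63.3
shift cm [-0.1  -0.08  5.13] turn z 0.1
[0.57189581 0.18903651 0.194     ]
[364 177  36  51 755] [383.21854305 206.50066225]
[179 215  20  16 164] [188.61585366 222.19512195]
[214 230  18  29 409] [222.61613692 244.47432763]
```

View pics/s3.png

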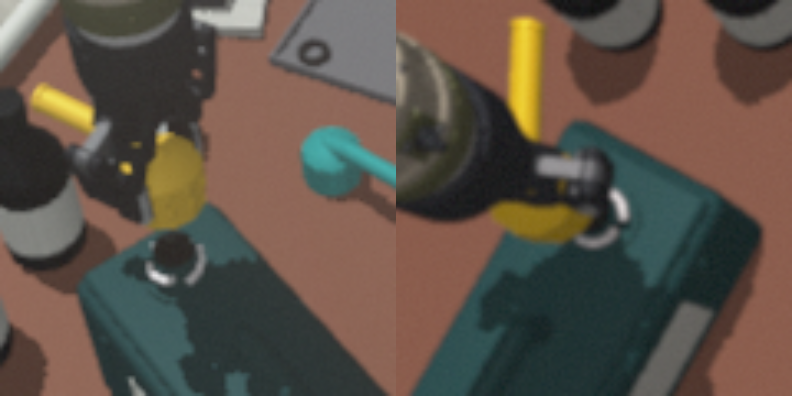

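The side view shows the collar directly above the neck; in the top view the beak points along world +x. Lowering gently.

Emit:
carry_out([
  [[0, 0, 0], [0, 0, 1.5], 255],
  [[0, 0, 0], [0, 0, 3], 255],
  [[0, 0, 0], [0, 0, 4.5], 255],
  [[0, 0, 0], [0, 0, 5.5], 255],
  [[0, 0, 0], [0, 0, 6], 255],
  [[0, 0, 0], [0, 0, 6.4], 255],
  [[0, 0, 0], [0, 0, 6.4], 255],
  [[0, 0, 0], [0, 0, 6.4], 255],
])

```text
clock: 9.25
tcp_pos: [0.5744, 0.1869, 0.1977]
orientation: [0.0, 0.048, 0.999, 0.0]
wrist_force: [0.2, 0.4, -0.9]
finger_gap: 0.0528
grip_force: 63.3
```

Emit:
carry_out([
  [[0, 0, 0], [0, 0, 0.1], 255],
  [[0, 0, 0], [0, 0, 0.2], 255],
  [[0, 0, 0], [0, 0, 0.3], 255],
  [[0, 0, 0], [0, 0, 0.4], 255],
  [[0, 0, 0], [0, 0, 0.5], 255],
  [[0, 0, 0], [0, 0, 0.5], 255],
  [[0, 0, 0], [0, 0, 0.5], 255],
  [[0, 0, 0], [0, 0, 0.5], 255],
])

```text
clock: 10.25
tcp_pos: [0.5741, 0.1869, 0.1923]
orientation: [0.0, 0.048, 0.999, -0.0]
wrist_force: [-0.4, -0.1, -0.8]
finger_gap: 0.0527
grip_force: 63.3
```

```bash
python3 - <<'E'
from h import *
go(.5741,.1869,.18,180-5.6)
E
```

```text
t 10.25 tcp [0.5741 0.1869 0.1923] yaw 174.53 tilt [ 1.e-04 -1.e-04 -1.e+00] j6 15.9 F [-0.4 -0.1 -0.8] M [-0.015 -0.035 -0.014] gap 0.0527 63.3
shift cm [0.   0.   1.23] turn z 0.1
```

Emit:
carry_out([
  [[0, 0, 0], [0, 0, 0.1], 255],
  [[0, 0, 0], [0, 0, 0.2], 255],
  [[0, 0, 0], [0, 0, 0.3], 255],
  [[0, 0, 0], [0, 0, 0.3], 255],
  [[0, 0, 0], [0, 0, 0.3], 255],
  [[0, 0, 0], [0, 0, 0.3], 255],
  [[0, 0, 0], [0, 0, 0.3], 255],
  [[0, 0, 0], [0, 0, 0.3], 255],
])

```text
clock: 11.25
tcp_pos: [0.5745, 0.1869, 0.1893]
orientation: [0.0, 0.048, 0.999, 0.0]
wrist_force: [4.6, 0.0, -2.4]
finger_gap: 0.0529
grip_force: 63.3
```

Emit:
carry_out([
  [[0, 0, 0], [-0.05, 0, 0], 255],
  [[0, 0, 0], [-0.1, 0, 0], 255],
  [[0, 0, 0], [-0.1, 0, 0.05], 255],
  [[0, 0, 0], [-0.1, 0, 0.1], 255],
  [[0, 0, 0], [-0.1, 0, 0.1], 255],
  [[0, 0, 0], [-0.1, 0, 0.1], 255],
  [[0, 0, 0], [-0.1, 0, 0.1], 255],
  [[0, 0, 0], [-0.1, 0, 0.1], 255],
])

```text
clock: 12.25
tcp_pos: [0.575, 0.1867, 0.1883]
orientation: [-0.0, 0.048, 0.999, -0.0]
wrist_force: [1.5, -0.8, 0.3]
finger_gap: 0.0528
grip_force: 63.4
```

Emit:
carry_out([
  [[0, 0, 0], [-0.02, 0, 0.05], 255],
  [[0, 0, 0], [-0.04, 0, 0.1], 255],
  [[0, 0, 0], [-0.04, 0, 0.15], 255],
  [[0, 0, 0], [-0.04, 0, 0.2], 255],
  [[0, 0, 0], [-0.04, 0, 0.2], 255],
  [[0, 0, 0], [-0.04, 0, 0.2], 255],
  [[0, 0, 0], [-0.04, 0, 0.2], 255],
  [[0, 0, 0], [-0.04, 0, 0.2], 255],
])

```text
clock: 13.25
tcp_pos: [0.5754, 0.1868, 0.1872]
orientation: [0.0, 0.048, 0.999, 0.0]
wrist_force: [-1.7, -0.2, 5.8]
finger_gap: 0.053
grip_force: 64.1
```

Contact: 5.8 N with the grip point about 9 mm above neck_top, so the lugs lie high on the ridges. Turning anticlockwise under this push.

Emit:
carry_out([
  [[0, 0, -1.5], [0, 0, 0], 255],
  [[0, 0, -3], [0, 0, 0], 255],
  [[0, 0, -4.5], [0, 0, 0], 255],
  [[0, 0, -6], [0, 0, 0], 255],
  [[0, 0, -7.5], [0, 0, 0], 255],
  [[0, 0, -9], [0, 0, 0], 255],
  [[0, 0, -9], [0, 0, 0], 255],
  [[0, 0, -9], [0, 0, 0], 255],
])

```text
clock: 14.25
tcp_pos: [0.5755, 0.1871, 0.1858]
orientation: [-0.0, -0.031, 1.0, 0.0]
wrist_force: [3.1, 0.2, -1.9]
finger_gap: 0.0529
grip_force: 63.3
```

```bash
python3 - <<'E'
from h import *
go(.5754,.1868,.18,180-5.6)
E
```

```text
t 14.25 tcp [0.5755 0.1871 0.1858] yaw -176.46 tilt [-4.e-04  3.e-04 -1.e+00] j6 6.9 F [ 3.1  0.2 -1.9] M [ 0.04  -0.468 -0.006] gap 0.0529 63.3
shift cm [ 0.01 -0.03  0.58] turn z 9.1
```

Emit:
carry_out([
  [[0, 0, 0], [0, 0, 0.05], 255],
  [[0, 0, 0], [0, 0, 0.1], 255],
  [[0, 0, 0], [0, 0, 0.15], 255],
  [[0, 0, 0], [0, 0, 0.2], 255],
  [[0, 0, 0], [0, 0, 0.2], 255],
  [[0, 0, 0], [0, 0, 0.2], 255],
  [[0, 0, 0], [0, 0, 0.2], 255],
  [[0, 0, 0], [0, 0, 0.2], 255],
])

```text
clock: 15.25
tcp_pos: [0.5756, 0.1867, 0.1843]
orientation: [0.0, -0.031, 1.0, -0.0]
wrist_force: [2.0, -0.4, -0.2]
finger_gap: 0.0528
grip_force: 63.4
```

```bash
python3 - <<'E'
from h import *
go(.5754,.1868,.18,180-5.6)
E
```

```text
t 15.25 tcp [0.5756 0.1867 0.1843] yaw -176.47 tilt [ 2.e-04 -1.e-04 -1.e+00] j6 6.9 F [ 2.  -0.4 -0.2] M [ 0.128 -0.488  0.005] gap 0.0528 63.4
shift cm [0.02 0.01 0.43] turn z 9.1
```

Emit:
carry_out([
  [[0, 0, 0], [-0.02, 0, 0.05], 255],
  [[0, 0, 0], [-0.03, 0, 0.1], 255],
  [[0, 0, 0], [-0.03, 0, 0.15], 255],
  [[0, 0, 0], [-0.03, 0, 0.2], 255],
  [[0, 0, 0], [-0.03, 0, 0.25], 255],
  [[0, 0, 0], [-0.03, 0, 0.3], 255],
  [[0, 0, 0], [-0.03, 0, 0.3], 255],
  [[0, 0, 0], [-0.03, 0, 0.3], 255],
])

```text
clock: 16.25
tcp_pos: [0.5757, 0.1869, 0.1812]
orientation: [-0.0, -0.031, 1.0, 0.0]
wrist_force: [1.3, 3.0, 0.8]
finger_gap: 0.0531
grip_force: 63.5
```

```bash
python3 - <<'E'
from h import *
go(.5754,.1868,.1762,180-5.6)
E
```

```text
t 16.25 tcp [0.5757 0.1869 0.1812] yaw -176.46 tilt [-2.e-04  1.e-04 -1.e+00] j6 6.8 F [1.3 3.  0.8] M [ 0.372 -0.16   0.003] gap 0.0531 63.5
shift cm [ 0.03 -0.01  0.5 ] turn z 9.1
```

Emit:
carry_out([
  [[0, 0, 0], [0, 0.03, 0.05], 255],
  [[0, 0, 0], [0, 0.03, 0.1], 255],
  [[0, 0, 0], [0, 0.03, 0.15], 255],
  [[0, 0, 0], [0, 0.03, 0.2], 255],
  [[0, 0, 0], [0, 0.03, 0.25], 255],
  [[0, 0, 0], [0, 0.03, 0.3], 255],
  [[0, 0, 0], [0, 0.03, 0.3], 255],
  [[0, 0, 0], [0, 0.03, 0.3], 255],
])

```text
clock: 17.25
tcp_pos: [0.5756, 0.1869, 0.178]
orientation: [-0.0, -0.031, 1.0, -0.0]
wrist_force: [1.5, -0.7, -0.8]
finger_gap: 0.0528
grip_force: 63.4
```

```bash
python3 - <<'E'
from h import *
go(.5754,.1868,.1762,180-5.6)
E
```

```text
t 17.25 tcp [0.5756 0.1869 0.178 ] yaw -176.48 tilt [-4.e-04 -5.e-04 -1.e+00] j6 6.9 F [ 1.5 -0.7 -0.8] M [-0.095 -0.148  0.016] gap 0.0528 63.4
shift cm [ 0.02 -0.    0.18] turn z 9.1
```

Emit:
carry_out([
  [[0, 0, 0], [0, 0, 0.05], 255],
  [[0, 0, 0], [0, 0, 0.1], 255],
  [[0, 0, 0], [0, 0, 0.15], 255],
  [[0, 0, 0], [0, 0, 0.2], 255],
  [[0, 0, 0], [0, 0, 0.25], 255],
  [[0, 0, 0], [0, 0, 0.25], 255],
  [[0, 0, 0], [0, 0, 0.25], 255],
  [[0, 0, 0], [0, 0, 0.25], 255],
])

```text
clock: 18.25
tcp_pos: [0.5757, 0.1871, 0.1762]
orientation: [0.0, -0.031, 1.0, -0.0]
wrist_force: [-2.0, -0.1, 5.0]
finger_gap: 0.0528
grip_force: 63.8
```

```bash
python3 - <<'E'
from h import *
go(.5754,.1868,.1762,180-29.6)
E
```

```text
t 18.25 tcp [0.5757 0.1871 0.1762] yaw -176.47 tilt [ 3.e-04 -0.e+00 -1.e+00] j6 6.9 F [-2.  -0.1  5. ] M [-0.026  0.363  0.002] gap 0.0528 63.8
shift cm [ 0.03 -0.03 -0.  ] turn z 33.1
```

Lugs dropped: grip point 2 mm below neck_top with 5 N on the washer, as expected. Screwing clockwise.

Emit:
carry_out([
  [[0, 0, 1.5], [0, 0, -0.05], 255],
  [[0, 0, 3], [0, 0, -0.05], 255],
  [[0, 0, 4.5], [0, 0, -0.05], 255],
  [[0, 0, 6], [0, 0, -0.05], 255],
  [[0, 0, 7.5], [0, 0, -0.05], 255],
  [[0, 0, 9], [0, 0, -0.05], 255],
  [[0, 0, 10], [0, 0, -0.05], 255],
  [[0, 0, 10], [0, 0, -0.05], 255],
])

```text
clock: 19.25
tcp_pos: [0.5758, 0.1871, 0.1762]
orientation: [0.0, 0.057, 0.998, -0.0]
wrist_force: [-0.1, -0.2, 1.5]
finger_gap: 0.0529
grip_force: 63.7
```

```bash
python3 - <<'E'
from h import *
go(.5754,.1868,.1762,180-29.6)
E
```

```text
t 19.25 tcp [0.5758 0.1871 0.1762] yaw 173.52 tilt [ 1.e-04 -1.e-04 -1.e+00] j6 16.9 F [-0.1 -0.2  1.5] M [ 0.059 -0.096 -0.025] gap 0.0529 63.7
shift cm [ 0.04 -0.03 -0.  ] turn z 23.1
```

Emit:
carry_out([
  [[0, 0, 1.5], [0, 0, 0.01], 255],
  [[0, 0, 3], [0, 0, 0.02], 255],
  [[0, 0, 4.5], [0, 0, 0.03], 255],
  [[0, 0, 6], [0, 0, 0.03], 255],
  [[0, 0, 7.5], [0, 0, 0.04], 255],
  [[0, 0, 9], [0, 0, 0.04], 255],
  [[0, 0, 10], [0, 0, 0.05], 255],
  [[0, 0, 10], [0, 0, 0.05], 255],
])

```text
clock: 20.25
tcp_pos: [0.5759, 0.1871, 0.176]
orientation: [0.0, 0.144, 0.99, 0.0]
wrist_force: [0.2, 0.7, 5.1]
finger_gap: 0.053
grip_force: 64.0
```

```bash
python3 - <<'E'
from h import *
go(.5754,.1868,.1762,180-29.6)
E
```

```text
t 20.25 tcp [0.5759 0.1871 0.176 ] yaw 163.49 tilt [ 4.e-04 -0.e+00 -1.e+00] j6 26.9 F [0.2 0.7 5.1] M [ 0.04   0.14  -0.036] gap 0.053 64.0
shift cm [ 0.04 -0.04 -0.02] turn z 13.1
```

Emit:
carry_out([
  [[0, 0, 1.5], [0, 0, -0.05], 255],
  [[0, 0, 3], [0, 0, -0.05], 255],
  [[0, 0, 4.5], [0, 0, -0.03], 255],
  [[0, 0, 6], [0, 0, -0.02], 255],
  [[0, 0, 7], [0, 0, 0], 255],
  [[0, 0, 8], [0, 0, 0], 255],
  [[0, 0, 9], [0, 0, 0], 255],
  [[0, 0, 9], [0, 0, 0], 255],
])

```text
clock: 21.25
tcp_pos: [0.5759, 0.1871, 0.1757]
orientation: [0.0, 0.221, 0.975, 0.0]
wrist_force: [2.5, 1.3, 2.2]
finger_gap: 0.053
grip_force: 63.8
```

```bash
python3 - <<'E'
from h import *
go(.5754,.1868,.1762,180-29.6)
E
```

```text
t 21.25 tcp [0.5759 0.1871 0.1757] yaw 154.52 tilt [ 2.e-04  0.e+00 -1.e+00] j6 35.9 F [2.5 1.3 2.2] M [ 0.288 -0.297  0.106] gap 0.053 63.8
shift cm [ 0.03 -0.05 -0.05] turn z 4.1
```

Emit:
carry_out([
  [[0, 0, 1], [0, 0, 0.01], 255],
  [[0, 0, 2], [0, 0, 0.02], 255],
  [[0, 0, 3], [0, 0, 0.03], 255],
  [[0, 0, 4], [0, 0, 0.03], 255],
  [[0, 0, 4], [0, 0, 0.03], 255],
  [[0, 0, 4], [0, 0, 0.03], 255],
  [[0, 0, 4], [0, 0, 0.03], 255],
  [[0, 0, 4], [0, 0, 0.03], 255],
])

```text
clock: 22.25
tcp_pos: [0.5759, 0.1871, 0.1754]
orientation: [0.0, 0.254, 0.967, 0.0]
wrist_force: [3.2, 3.3, 0.6]
finger_gap: 0.053
grip_force: 63.6
```

```bash
python3 - <<'E'
from h import *
go(.5754,.1868,.1762,180-29.6)
im,d,c=cam('side'); it,dt,ct=cam('top')
cv2.imwrite('pics/s4.png',np.hstack([cv2.resize(im[190:310,170:290],None,fx=3.3,fy=3.3),cv2.resize(it[120:240,100:220],None,fx=3.3,fy=3.3)])[:,:,::-1])
E
```

```text
t 22.25 tcp [0.5759 0.1871 0.1754] yaw 150.53 tilt [ 2.e-04  0.e+00 -1.e+00] j6 39.9 F [3.2 3.3 0.6] M [ 0.461 -0.702  0.07 ] gap 0.053 63.6
shift cm [ 0.03 -0.05 -0.08] turn z 0.1
```

View pics/s4.png

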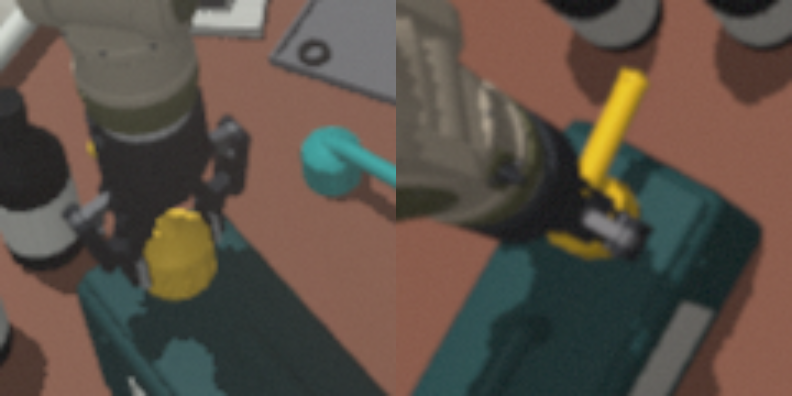

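The top view shows the beak pointing along the can's axis over the pouring edge, away from the handle, and the side view shows the collar seated low on the neck. Letting go and rising.

Emit:
carry_out([
  [[0, 0, 0], [0, 0, 0], 128],
  [[0, 0, 0], [0, 0, 0], 64],
  [[0, 0, 0], [0, 0, 0], 0],
  [[0, 0, 0], [0, 0, 0], 0],
  [[0, 0, 0], [0, 0, 0], 0],
  [[0, 0, 0], [0, 0, 0], 0],
  [[0, 0, 0], [0, 0, 0], 0],
  [[0, 0, 0], [0, 0, 0], 0],
])

```text
clock: 23.35
tcp_pos: [0.5758, 0.187, 0.1755]
orientation: [0.0, 0.254, 0.967, -0.0]
wrist_force: [-0.5, 0.3, 1.6]
finger_gap: 0.0856
grip_force: 0.0
```

Emit:
carry_out([
  [[0, 0, 0], [0, 0, -0.5], 0],
  [[0, 0, 0], [0, 0, -1.5], 0],
  [[0, 0, 0], [0, 0, -3], 0],
  [[0, 0, 0], [0, 0, -5], 0],
  [[0, 0, 0], [0, 0, -8], 0],
  [[0, 0, 0], [0, 0, -11], 0],
  [[0, 0, 0], [0, 0, -14], 0],
  [[0, 0, 0], [0, 0, -14], 0],
])

```text
clock: 24.35
tcp_pos: [0.577, 0.1873, 0.3194]
orientation: [0.003, 0.254, 0.967, 0.001]
wrist_force: [0.8, -0.3, -0.8]
finger_gap: 0.0853
grip_force: 0.0
```

Emit:
carry_out([
  [[0, 0, 0], [5, 0, 0], 0],
  [[0, 0, 0], [9, 0, 0], 0],
  [[0, 0, 0], [13, 0, 0], 0],
  [[0, 0, 0], [16, 0, 0], 0],
  [[0, 0, 0], [18, 0, 0], 0],
  [[0, 0, 0], [18, 0, 0], 0],
  [[0, 0, 0], [18, 0, 0], 0],
  [[0, 0, 0], [18, 0, 0], 0],
])

```text
clock: 25.35
tcp_pos: [0.4199, 0.2752, 0.3152]
orientation: [-0.0, 0.255, 0.967, -0.0]
wrist_force: [0.4, -0.7, -1.1]
finger_gap: 0.0853
grip_force: 0.0
```

```bash
python3 - <<'E'
from h import *
go(.5754,.1868,.1762,180-29.6)
im,d,c=cam('side'); it,dt,ct=cam('top')
vw=[]
for i,cc,lim in((it,ct,220),(im,c,260)):
    m=ymask(i); m[:,lim:]=0; k,l,st,ce=cv2.connectedComponentsWithStats(m); j=1+st[1:,4].argmax(); print(st[j]); vw.append(((l==j)*1.,cc))
for w in([vw[0]],[vw[1]],vw):
    r=fitspout([.576,.187,-.5],.167,w); print(r.x[:2].round(4),np.degrees(r.x[2]).round(1),r.fun)
cv2.imwrite('pics/s5.png',np.hstack([cv2.resize(im[190:310,170:290],None,fx=3.3,fy=3.3),cv2.resize(it[120:240,100:220],None,fx=3.3,fy=3.3)])[:,:,::-1])
E
```

```text
t 25.35 tcp [0.4199 0.2752 0.3152] yaw 150.47 tilt [-1.e-04 -4.e-04 -1.e+00] j6 53.6 F [ 0.4 -0.7 -1.1] M [ 0.029 -0.002  0.01 ] gap 0.0853 0.0
shift cm [-17.89  -0.02  13.9 ] turn z 0.1
[143 140  34  59 964]
[196 230  38  51 665]
[0.577  0.1885] -26.7 0.08118948824343017
[0.5778 0.1854] -27.9 0.2420580863924517
[0.5769 0.1875] -27.6 0.39905264136665797
```

View pics/s5.png

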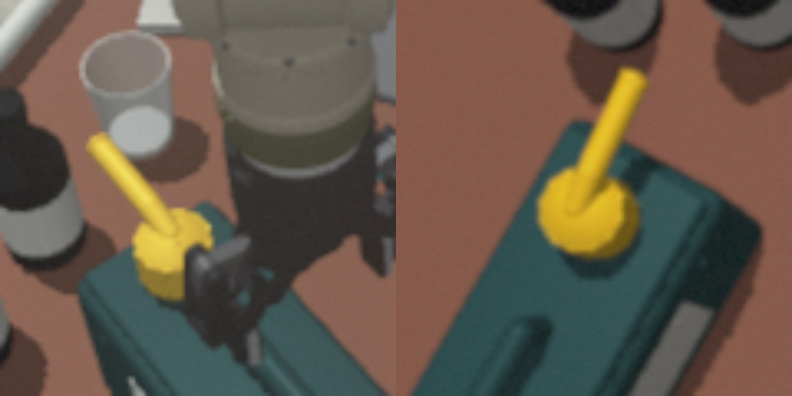

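The beak measures about -28° against about -29° for the can's x. The spout is seated and released, the gripper is clear, and nothing else has moved.

```bash
python3 -c "
from workcell import env
print(env.hand_in())"
```

```text
the job is handed in; nothing more can be done
None
```

The job is handed in at about 25 s of the 72 s limit, result not reported: the small yellow spout is screwed onto the can and released, seal compressed about 0.8 mm (grip point 2.8 mm below the neck top, just short of the 3 mm given for tight), beak within about 2° of the can's pouring direction.

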